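# Rake the panel seam, then hold the spring clamp open

### The job

Take the seam rake out of its rest and run its tip slowly and steadily (about 3 cm a second) down in the open seam of the clamped painting panel, from the end nearer the robot to the far end, then stand the rake back in its rest. Then pull the clamp's spring jaw (the sliding bar with the upright handle) back until the jaw's pointer is level with the mark, and keep it there so the panel can be taken out: finish while still holding the jaw at the mark, without letting go. Leave the other things on the table where they are.

Things in the scene. Friction and masses are not known exactly. Their poses are not given: they have to be found in the camera images.
- clamp: Fixed panel clamp, turned up to 0.3 rad: base 190 x 340 x 12 mm. Origin at the table under its centre; x along the seam (away from the robot), y across, z up. On it, also fixed, a two-part wooden panel, 160 mm along x, y = -30 to 141 mm, top 34 mm above the table, against a 52 mm high fence at +y. End plate and guide rods on the -y side are at most 44 mm high.
- seam (a point): Middle of the open seam between the panel halves, at the panel's top face (34 mm above the table); axes as the clamp's. The seam is a straight channel along x, 14 mm wide and 10 mm deep, 160 mm long, open at both ends. The tip must run at least 3 mm below the panel's top face.
- seam_near (a point): Point where the pass begins: in the seam's middle line at the panel's top face, 65 mm from seam towards the robot (-x of the clamp), 15 mm inside the panel's edge.
- seam_far (a point): Point where the pass ends: same, 65 mm from seam on the far side (+x of the clamp).
- rest: The rake's rest, fixed on the table: wooden block 70 x 70 mm, 72 mm high, with an upright square hole right through its centre, about 19 mm wide. It may be on the left or the right of the clamp. Origin at the centre of its underside.
- rest_mouth (a point): Centre of the rest's hole at its top face, 72 mm above the table.
- rake_grip (a point): Centre of the rake's grip, on the axis, 100 mm above the tip (110 mm above the table in the rest); z up along the tool. Rake: loose, about 70 g, 128 mm long, hanging upright in the rest. Round wooden grip, 20 mm diameter, 58 mm high; below it (30 mm under this point) a steel collar, 34 mm diameter, 8 mm thick, that sits on the rest; then a 9 mm shank ending in a 6 mm pin.
- rake_tip (a point): Lowest point of the rake's pin, on its axis, 100 mm below rake_grip and 62 mm below the underside of the collar; when the rake sits in its rest it is 62 mm below rest_mouth.
- jaw (a joint): Pull of the spring jaw in m: 0 shut against the panel, growing as the jaw is pulled away from the panel, towards -y of the clamp; stop at 0.095. A spring always draws it shut: about 4 N at the start of the pull, 9 N at 80 mm.
- handle (a point): Where to hold the jaw: centre of its upright wooden handle, 64 mm along the clamp's x, 16 mm thick along the clamp's y (the pull direction), standing from 47 to 88 mm above the table; this point is 70 mm up. The jaw below it is an aluminium bar 150 x 24 mm, top 47 mm. Moves with the jaw; axes as the clamp's.
- pointer (a point): Tip of the small steel pointer on the jaw's far (+x) end, 43 mm above the table; moves with the jaw, always at the same y of the clamp as the handle's centre.
- mark_line (a point): The mark: upright steel blade 12 mm wide, 3 mm thick, top 63 mm above the table, on a small foot, on the scale rail along the clamp's +x side; fixed in a run, 40 to 78 mm from the shut pointer towards -y of the clamp. Point in the blade, 43 mm above the table; axes as the clamp's. The pull needed is the start distance from pointer to mark along the clamp's y.
- brush_pot: Bystander: white pot with brushes, 72 mm wide, about 170 mm high, on the side of the clamp opposite the rest. Origin under its centre, as for the next ones.
- gesso: Bystander: white jar 84 mm wide, 120 mm high, beyond the clamp.
- tin: Bystander: tin 80 mm wide, 90 mm high, beyond the clamp on the right.
- mug: Bystander: white mug 76 mm wide, 90 mm high, left of the clamp.
- offcut: Bystander: wooden offcut 110 x 35 x 22 mm, right of the clamp.
- loose_brush: Bystander: brush about 200 mm long lying right of the clamp, along x.
- varnish: Bystander: amber bottle 52 mm wide, 130 mm high, beyond the clamp.
There are look-alikes about, which are no part of the job. Leave any purple or yellow look-alike of the part that bears rake_grip alone.

How it is judged:
On the way, in this order (a step that is already met when the one before it is completed fails the run):
1. the rake's tip is down in the seam at its near end (z of rake_tip in the frame of seam between -0.02 and -0.003 m and y of rake_tip in the frame of seam between -0.008 and 0.008 m and x of rake_tip in the frame of seam between -0.085 and -0.045 m), for 0.1 s.
2. the tip passes the first quarter of the seam, down in it (z of rake_tip in the frame of seam between -0.02 and -0.003 m and y of rake_tip in the frame of seam between -0.008 and 0.008 m and x of rake_tip in the frame of seam between -0.04 and -0.02 m), for 0.1 s.
3. the tip passes the middle of the seam, down in it (z of rake_tip in the frame of seam between -0.02 and -0.003 m and y of rake_tip in the frame of seam between -0.008 and 0.008 m and x of rake_tip in the frame of seam between -0.01 and 0.01 m), for 0.1 s.
4. the tip passes the third quarter of the seam, down in it (z of rake_tip in the frame of seam between -0.02 and -0.003 m and y of rake_tip in the frame of seam between -0.008 and 0.008 m and x of rake_tip in the frame of seam between 0.02 and 0.04 m), for 0.1 s.
5. the tip reaches the far end of the seam, down in it (z of rake_tip in the frame of seam between -0.02 and -0.003 m and y of rake_tip in the frame of seam between -0.008 and 0.008 m and x of rake_tip in the frame of seam between 0.05 and 0.085 m), for 0.1 s.
6. the rake stands in its rest again, released (horizontal distance between rake_tip and rest_mouth below 0.008 m and z of rake_tip in the frame of rest_mouth below -0.057 m and angle between rake_tip's own z axis and vertical below 0.12 rad and contact force between the fingers and rake below 0.05 N), for 0.2 s.
7. the jaw is pulled to the mark and held there by the fingers (y of pointer in the frame of mark_line between -0.005 and 0.005 m and contact force between the fingers and jaw above 2 N and velocity of joint jaw between -0.02 and 0.02 m/s), for 0.3 s.
At the end, for the whole second after the job is handed in: The fingers hold the jaw (more than 2 N on it) at rest with its pointer within 5 mm of the mark along the pull, and the rake stands released in its rest (tip within 8 mm of the hole's axis, collar down to within 5 mm of the rest's top, upright) (all of step 6 and all of step 7); the arm keeps its last pose, push and grip.
It fails at once if the rake is rushed along the seam (over 10 cm/s while down in it) (z of rake_tip in the frame of seam between -0.02 and -0.003 m and y of rake_tip in the frame of seam between -0.008 and 0.008 m and x of rake_tip in the frame of seam between -0.06 and 0.06 m and linear speed of rake above 0.1 m/s).
It fails at once if one of the other things on the table is disturbed (moved over 25 mm) (distance of any of brush_pot, gesso, tin, mug, offcut, loose_brush, varnish from where it was at the start of the episode above 0.025 m).
It also fails if it takes over 72 s, if anything falls off the work surface, if the arm or the gripper's body presses on something with over 40 N, if the wrist force passes 120 N, or if a joint passes its speed limit or range.

### The arm

A 6-joint arm with a two-finger parallel gripper is mounted at the origin on the work surface. World frame = base frame: x ahead of the robot, y to its left, z up, the work surface at z = 0. Lengths are in m, angles in rad, forces in N, time in s.
With the tool pointing down it reaches from about 0.375 to 0.975 m from the base axis. Payload 3.8 kg.
Tool frame: the origin (TCP) lies midway between the tips of the shut fingers; the grasp point (between the pads) lies arm.tcp_to_grasp behind it (arm.tcp_to_grasp is the distance from the TCP to the grasp point, in m); z points along the fingers, y is the line along which they close (so a half turn about z gives the same grasp; the last joint's range is limited). The gripper opens to 85 mm and grips with 20 to 120 N. Pads are 22 mm wide; open, the fingers measure 114 mm over their backs; the gripper's body (76 mm by 85 mm) begins 54 mm behind the grasp point. The pads swing forward as they close: fully open they stand 13 mm farther back than shut.
Start: joints at [-1.153, 0.264, 1.604, -0, 1.274, -0.037], TCP at [0.297, -0.606, 0.231] pointing down, gripper open.
Joint ranges: [-2.63, 2.63], [-0.94, 2.18], [0.31, 2.57], [-1.31, 4.45], [0, 2.66], [-2.55, 2.55]. Speed limits (rad/s): [2.57, 2.57, 3.14, 3.14, 3.14, 3.14].

### API

Orientations are given as [roll, pitch, yaw] about the fixed x, y, z axes, in that order (R = Rz(yaw) Ry(pitch) Rx(roll)).
In Python, from workcell import telemetry, capture, arm gives the robot as it stands.
- The arm moves only by the shell command python3 -m creep 'ROWS'. ROWS is JSON, a list of rows, each a list of 3 entries, a list of its own where there are three numbers: the shift along the tool's x, y, z in mm, then the turn, a rotation vector about the tool's x, y, z in degrees, then the finger opening in mm, from 0 to 85.4. In form: [[[dx, dy, dz], [ax, ay, az], grip], ...]. A call has 1 to 12 rows; each row shifts and turns the commanded pose from where the row before left it, along the tool's axes as they then stand; what a row does not reach is not made up. A row lasts 1/8 s, in which the tool goes at most 62.5 mm and 10.7 degrees, less where a joint would pass 70% of its speed; a pose out of reach is approached as far as the arm can. A call with a gripper value outside its range is refused whole. The fingers move at their own pace and stop on an object; the grip force is fixed at half the most. Time passes only in rows, so rows that do not move let the fingers close. It gives the time, the measured TCP pose, the force, the opening and the grip force at its end, in the units of the state.
- telemetry.sense(): the state, without advancing time (a new reading comes with each control period).
- capture(name): name is "scene" or "top" or "wrist"; returns a dict with "color" (480x640x3 uint8, blue, green, red), "fx", "fy", "cx", "cy" (pixels), "k1" (the pictures are not rectified: a ray, as slopes to the right and down, at radius r is drawn at 1 + k1 r^2 times it, then the intrinsics apply), "extrinsics" (4x4, takes a point from world to camera coordinates). Camera axes: x right, y down, z forward; pixel columns grow to the right and rows downward; lengths in m; the calibration is good to about 2 mm. A picture is of the moment at which its call begins. There is no depth.
- arm.close_job(): hands the job in; it is judged then, once.
The state is a dict: "clock": time; "joints": joint angles; "qvel": joint speeds; "effort": joint torques, N m; "position": TCP position; "orientation": TCP orientation; "contact_force": force on the tool from outside, world axes, zero at the start; "wrist_torque": the same for the moment, N m; "finger_gap": finger opening in m; "grasp_force": force on a finger pad.
Only numpy, scipy, OpenCV 4.12 (cv2) and the standard library are available. Lean on these libraries where they do the work, as an engineer would, in place of code of your own. Each camera call takes 0.05 s, during which the arm holds its last target. There are 200 camera calls.

## Working session

There is one attempt and no reset: what is moved stays moved. The work goes in short steps, Python scripts to look and compute and a shell command to move; the robot and the scene stay as the last step left them, time stands still between calls to the robot, and variables do not carry over. Pictures are saved under pics/ and viewed, at most 13 in all, crops included, and the job is handed in when it is done.

```bash
mkdir -p pics; ls; cat > h.py <<'E'
import numpy as np, cv2
from scipy.spatial.transform import Rotation as R
from workcell import telemetry, capture, arm
def cam(n):
    c=capture(n); return c
def ray(c,u,v):
    d=cv2.undistortPoints(np.array([[[u,v]]],float),np.array([[c['fx'],0,c['cx']],[0,c['fy'],c['cy']],[0,0,1.]]),np.array([c['k1'],0,0,0.]))[0,0]
    E=np.array(c['extrinsics']);Rm=E[:3,:3];o=-Rm.T@E[:3,3]
    return o,Rm.T@np.array([d[0],d[1],1])
def atz(c,u,v,z):
    o,d=ray(c,u,v);return o+d*(z-o[2])/d[2]
def proj(c,P):
    E=np.array(c['extrinsics']);P=np.atleast_2d(np.array(P,float))
    K=np.array([[c['fx'],0,c['cx']],[0,c['fy'],c['cy']],[0,0,1.]])
    return cv2.projectPoints(P,cv2.Rodrigues(E[:3,:3])[0],E[:3,3],K,np.array([c['k1'],0,0,0.]))[0][:,0]
def rel(p,rpy=None):
    "shift to p in tool axes mm"
    s=telemetry.sense();Rm=R.from_euler('xyz',s['orientation'])
    return (Rm.inv().apply(np.array(p)-s['position'])*1000).round(1)
E
python3 - <<'E'
from h import *
import pickle
s=telemetry.sense();print(s,arm.tcp_to_grasp)
for n in('scene','top'):
    c=cam(n);cv2.imwrite(f'pics/{n}0.png',c['color']);pickle.dump(c,open(n+'.pkl','wb'))
    E=np.array(c['extrinsics']);print(n,c['fx'],c['k1'],-E[:3,:3].T@E[:3,3])
E
```

```text
pics
{'clock': 0.0, 'joints': array([-1.15292627e+00,  2.64747243e-01,  1.60536504e+00, -2.48720493e-05,
        1.27368643e+00, -3.68995160e-02]), 'qvel': array([-0.00111284,  0.00010727, -0.00072958,  0.00070726,  0.00173967,
       -0.00037605]), 'effort': array([-3.41455074e-03, -5.15123892e+01, -3.67313039e+01,  5.54910741e-05,
        1.31290656e-02,  6.21314967e-06]), 'position': array([ 0.29619544, -0.60573873,  0.22997083]), 'orientation': array([-3.13938722e+00, -5.76340673e-05,  4.54776817e-01]), 'contact_force': array([-0.0652152 , -0.07081286, -0.13598388]), 'wrist_torque': array([-0.01725421, -0.0091759 , -0.01106519]), 'grasp_force': 0.0, 'finger_gap': 0.08507129120896097} 0.0187
scene 591.637757824356 -0.17160028956016563 [ 1.30830071 -0.29097686  0.98215398]
top 593.5702377008338 -0.13287725311648388 [0.35462651 0.0066836  1.31822404]
```

View pics/top0.png

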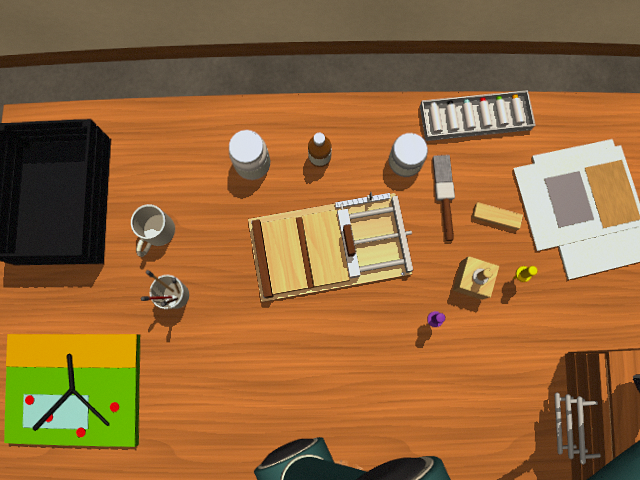

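View pics/scene0.png

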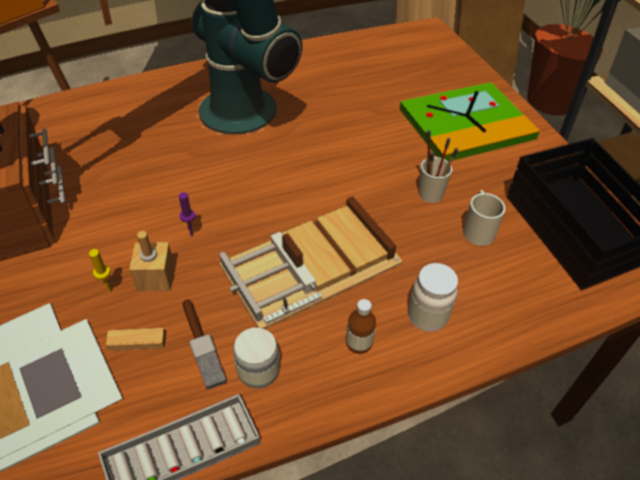

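The top view shows the clamp around (330,248), with the seam running from (299,218) to (311,287). The handle is at (349,240) and the rest with its rake at (480,277). The look-alikes are purple at (436,319) and yellow at (527,272). I'll zoom in on this area.

```bash
python3 - <<'E'
from h import *
im=cv2.imread('pics/top0.png')
a=cv2.resize(im[180:310,240:420],None,fx=4.4,fy=4.4,interpolation=cv2.INTER_CUBIC)
cv2.imwrite('pics/top_clamp.png',a)
b=cv2.resize(im[250:305,450:545],None,fx=6,fy=6,interpolation=cv2.INTER_CUBIC)
s=cv2.imread('pics/scene0.png')[220:300,120:180]
s=cv2.resize(s,None,fx=3.8,fy=330/80,interpolation=cv2.INTER_CUBIC)
cv2.imwrite('pics/rest.png',np.hstack([b,s])) ; print(b.shape,s.shape)
E
```

```text
(330, 570, 3) (330, 228, 3)
```

View pics/top_clamp.png

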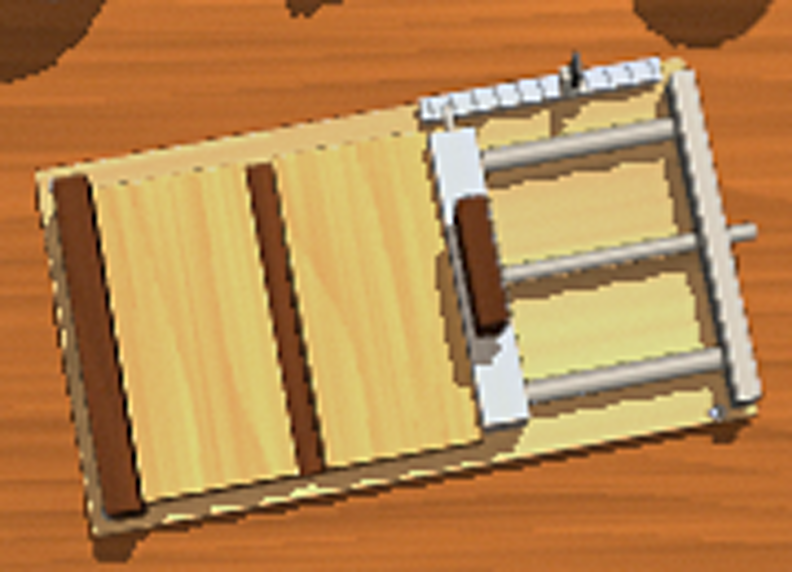

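View pics/rest.png

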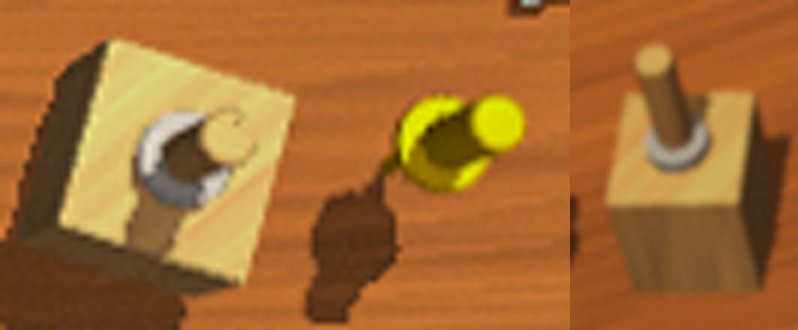

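Crop readings:

| Feature | Crop pixels |
|---|---|
| Seam, far end edges | (247,168), (273,163) |
| Seam, near end edges | (302,473), (323,468) |
| Panel's -y corners | (430,133), (483,438) |
| Handle top corners | roughly (456,200), (486,196), (508,327), (478,335) |
| Blade top | (574,55) |
| Rest top corners | (112,40), (295,97), (243,285), (58,225) |
| Grip top | (228,137) |

```bash
python3 - <<'E'
from h import *
import pickle
c=pickle.load(open('top.pkl','rb'));s=pickle.load(open('scene.pkl','rb'))
P=lambda u,v,z:atz(c,240+(u+.5)/4.4-.5,180+(v+.5)/4.4-.5,z)[:2]
Q=lambda u,v,z:atz(c,450+(u+.5)/6-.5,250+(v+.5)/6-.5,z)[:2]
fl,fr,nl,nr=P(247,168,.034),P(273,163,.034),P(302,473,.034),P(323,468,.034)
pf,pn=P(430,133,.034),P(483,438,.034)
f=(fl+fr)/2;n=(nl+nr)/2;d=f-n
print('seam',f,n,(f+n)/2,np.linalg.norm(d),np.arctan2(d[1],d[0]),'widths',np.linalg.norm(fl-fr),np.linalg.norm(nl-nr))
d2=pf-pn;print('panel edge',pf,pn,np.linalg.norm(d2),np.arctan2(d2[1],d2[0]))
H=np.array([P(*q,.088) for q in[(456,200),(486,196),(508,327),(478,335)]]);print('handle',H.mean(0),np.linalg.norm(H-np.roll(H,-1,0),axis=1))
print('blade top',P(574,55,.063),P(576,85,.043), 'pointer',P(448,108,.043),P(447,125,.043))
C=np.array([Q(*q,.072) for q in[(112,40),(295,97),(243,285),(58,225)]]);e=C[1]-C[0]
print('rest',C.mean(0),np.linalg.norm(C-np.roll(C,-1,0),axis=1),np.arctan2(e[1],e[0]))
print('rake',Q(228,137,.138),atz(s,120+85.5/3.8-.5,220+60.5/4.125-.5,.138))
for q in[(105,92),(295,92),(290,0)]:pass
sr=lambda u,v,z:atz(s,120+(u-570+.5)/3.8-.5,220+(v+.5)/4.125-.5,z)[:2]
S=np.array([sr(628,92,.072),sr(752,92,.072),sr(742,205,.072),sr(608,205,.072)]);print('rest scene',S.mean(0),np.linalg.norm(S-np.roll(S,-1,0),axis=1))
E
```

```text
seam [0.64155499 0.06258687] [0.48713249 0.03841696] [0.56434374 0.05050191] 0.15630256605852064 0.1552583992689205 widths 0.01332849089460454 0.010634188915422619
panel edge [ 0.65668481 -0.02340522] [ 0.50155796 -0.04604356] 0.1567700086402749 0.14491142729677128
handle [ 0.579009   -0.04554169] [0.01459253 0.06461547 0.01484967 0.06649344]
blade top [ 0.6883245  -0.09522829] [ 0.67800813 -0.0973207 ] pointer [ 0.66729076 -0.03253595] [ 0.65852562 -0.03181866]
rest [ 0.49663499 -0.32154716] [0.06889679 0.07058001 0.06918151 0.06969573] -1.8968627894228367
rake [ 0.49692909 -0.32208813] [ 0.49866831 -0.3227858   0.138     ]
rest scene [ 0.49743851 -0.32165367] [0.06837639 0.07130048 0.07113041 0.07148896]
```

The rest is at (0.497,-0.322) in both views, with the right sizes. The seam centre is about (0.564,0.0505) and the clamp yaw about 0.15. First I turn the tool to yaw 0.15, then go above the rake with the fingers partly open.

```bash
python3 -m creep '[[[0,0,0],[0,0,8.73],50],[[0,0,0],[0,0,8.73],50],[[35,-36,0],[0,0,0],50],[[35,-36,0],[0,0,0],50],[[35,-36,0],[0,0,0],50],[[35,-36,0],[0,0,0],50],[[35,-36,0],[0,0,0],50],[[35,-36,0],[0,0,0],50],[[31,-34,0],[0,0,0],50],[[0,0,0],[0,0,0],50],[[0,0,0],[0,0,0],50],[[0,0,0],[0,0,0],50]]'
python3 - <<'E'
from h import *
import pickle
print(telemetry.sense()['orientation'],rel([.4975,-.322,.088]))
c=cam('wrist');cv2.imwrite('pics/w1.png',c['color']);pickle.dump(c,open('w1.pkl','wb'))
E
```

```text
clock: 1.6
position: [0.4967, -0.3241, 0.231]
orientation: [-3.142, 0.001, 0.149]
contact_force: [-0.4, 0.5, -0.9]
finger_gap: 0.0499
grasp_force: 0.0
[-3.14158511e+00  5.69015160e-04  1.48724053e-01] [  1.2  -2.  143. ]
```

View pics/w1.png

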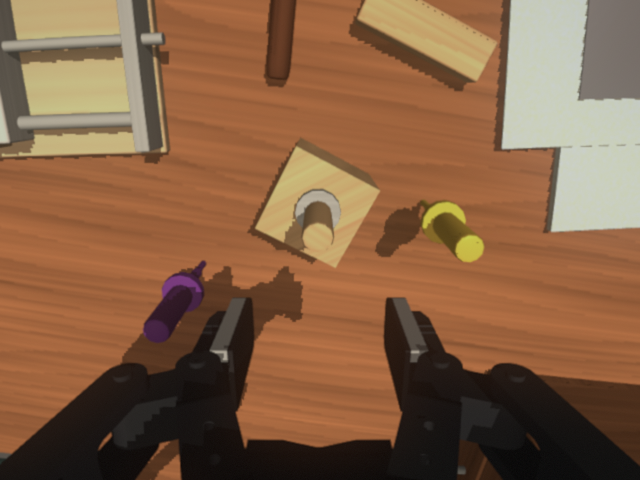

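The wrist view has the grip top at (318,236), in line with the finger midpoint at about x=318. The purple and yellow look-alikes stand clear of the fingers. I go down and close.

```bash
python3 - <<'E'
from h import *
import pickle
c=pickle.load(open('w1.pkl','rb'));print(atz(c,318,236,.138),atz(c,318,210,.080))
E
python3 -m creep '[[[0.6,-1.0,25],[0,0,0],50],[[0.6,-1.0,25],[0,0,0],50],[[0,0,25],[0,0,0],50],[[0,0,25],[0,0,0],50],[[0,0,23],[0,0,0],50],[[0,0,20],[0,0,0],50],[[0,0,0],[0,0,0],50],[[0,0,0],[0,0,0],50]]'
```

```text
[ 0.49837834 -0.32528775  0.138     ] [ 0.49897751 -0.32523205  0.08      ]
clock: 2.65
position: [0.4987, -0.3216, 0.089]
orientation: [3.141, -0.001, 0.15]
contact_force: [1.1, 0.2, 0.6]
finger_gap: 0.0501
grasp_force: 0.0
```

```bash
python3 -m creep '[[[0,0,0],[0,0,0],0],[[0,0,0],[0,0,0],0],[[0,0,0],[0,0,0],0],[[0,0,0],[0,0,0],0],[[0,0,0],[0,0,0],0],[[0,0,0],[0,0,0],0]]'; python3 - <<'E'
from h import *
s=telemetry.sense();print(s['position'],s['orientation'])
E
```

```text
clock: 3.4
position: [0.4991, -0.3215, 0.0896]
orientation: [3.14, -0.001, 0.15]
contact_force: [-0.1, 0.3, 5.6]
finger_gap: 0.0187
grasp_force: 58.4
[ 0.49912868 -0.32154254  0.08955817] [ 3.14010624e+00 -1.49972421e-03  1.50210712e-01]
```

```bash
python3 -m creep '[[[0,0,-10],[0,0,0],0],[[0,0,-20],[0,0,0],0],[[0,0,-30],[0,0,0],0],[[0,0,-30],[0,0,0],0],[[0,0,-10],[0,0,0],0],[[0,-25,0],[0,0,0],0],[[8,-45,0],[0,0,0],0],[[8,-45,0],[0,0,0],0],[[8,-45,0],[0,0,0],0],[[8,-45,0],[0,0,0],0],[[8,-45,0],[0,0,0],0],[[8,-45,0],[0,0,0],0]]' && python3 -m creep '[[[5,-30,0],[0,0,0],0],[[0,-20,0],[0,0,0],0],[[0,-10,0],[0,0,0],0],[[0,0,0],[0,0,0],0],[[0,0,0],[0,0,0],0]]'
python3 - <<'E'
from h import *
import pickle
print(telemetry.sense()['orientation'],rel([.4997,.0408,.120]))
for n in('wrist','scene','top'):
    c=cam(n);cv2.imwrite(f'pics/{n}2.png',c['color']);pickle.dump(c,open(n+'2.pkl','wb'))
    p=telemetry.sense()['position'];print(n,proj(c,[p,p-[0,0,.0796]]))
E
```

```text
clock: 4.9
position: [0.4994, -0.0195, 0.1865]
orientation: [-3.14, 0.003, 0.15]
contact_force: [-0.1, -0.1, -0.8]
finger_gap: 0.0183
grasp_force: 58.6
clock: 5.52
position: [0.4973, 0.0375, 0.188]
orientation: [3.141, 0.001, 0.15]
contact_force: [0.1, -0.9, -0.2]
finger_gap: 0.0186
grasp_force: 58.6
[3.14136716e+00 5.91794811e-04 1.49699474e-01] [ 2.9 -3.  67.9]
wrist [[314.93529882 316.07827617]
 [315.80636455 245.80605011]]
scene [[316.57024975 169.47658926]
 [315.99698134 197.81551184]]
top [[309.05532816 272.79460137]
 [310.17797171 277.6607434 ]]
```

View pics/wrist2.png

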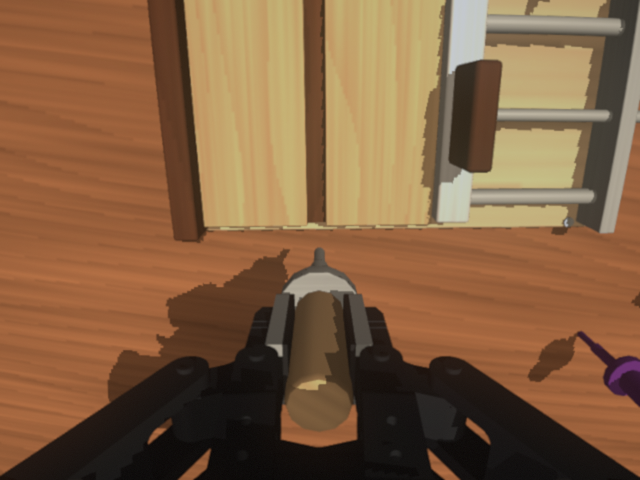

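In the wrist view the tip is at (319,250), and the panel's near edge crosses the seam at (307–325,222), centre (316,222). The seam runs straight up the image, so yaw 0.15 is right. Now the relative offset from this one picture.

```bash
python3 - <<'E'
from h import *
import pickle
c=pickle.load(open('wrist2.pkl','rb'));s=telemetry.sense();p=s['position']
Rm=R.from_euler('xyz',s['orientation']).inv()
z=p[2]-.0796
t=atz(c,319,249,z-0.0); n=[atz(c,(a+b)/2,v,.034) for a,b,v in[(307,325,222),(305.5,325,100),(304.5,325,5)]]
for q in n: print(q,(Rm.apply(q-t)*1000).round(1),(Rm.apply(q-p)*1000).round(1))
print(t,p,s['orientation'])
E
```

```text
[0.48949143 0.03631188 0.034     ] [-6.2 -2.  74.6] [ -8.2  -0.3 154.2]
[0.57538199 0.0495398  0.034     ] [80.7 -2.3 74.6] [ 78.7  -0.7 154.2]
[0.63412631 0.05854502 0.034     ] [140.1  -2.5  74.6] [138.1  -0.9 154.2]
[0.49593177 0.0352559  0.10864093] [0.4977024  0.03723464 0.18824093] [3.14146098e+00 1.09170963e-04 1.48939019e-01]
```

```bash
python3 - <<'E'
from h import *
t=cv2.imread('pics/wrist2.png')
for v in(215,180,120,60,10): print(v,[int(x) for x in t[v,296:336].sum(1)])
E
```

```text
215 [482, 481, 477, 478, 474, 471, 473, 473, 472, 466, 420, 279, 205, 204, 200, 201, 203, 206, 213, 224, 223, 220, 216, 218, 216, 220, 224, 212, 168, 209, 356, 450, 468, 462, 459, 460, 462, 470, 477, 482]
180 [483, 480, 481, 478, 478, 478, 480, 478, 480, 442, 320, 231, 217, 215, 218, 216, 215, 220, 222, 225, 220, 220, 218, 215, 214, 203, 200, 193, 168, 237, 391, 467, 473, 466, 463, 463, 465, 470, 478, 480]
120 [477, 479, 475, 477, 481, 483, 486, 486, 438, 299, 219, 218, 221, 221, 221, 225, 224, 231, 230, 232, 230, 230, 229, 229, 233, 226, 181, 164, 165, 261, 417, 473, 476, 473, 469, 469, 469, 472, 476, 482]
60 [467, 466, 470, 474, 481, 487, 483, 434, 313, 220, 200, 202, 203, 208, 215, 220, 220, 223, 227, 229, 230, 235, 235, 235, 241, 221, 177, 156, 196, 329, 449, 477, 474, 474, 473, 470, 468, 460, 457, 461]
10 [458, 461, 469, 473, 481, 476, 422, 311, 214, 191, 198, 206, 209, 213, 212, 216, 217, 219, 222, 225, 229, 235, 232, 236, 215, 169, 149, 149, 225, 371, 446, 456, 457, 454, 454, 454, 457, 461, 466, 472]
```

Both estimates agree: the tip needs about 2.5 mm to tool -y and 7 mm forward, then 80 mm down.

```bash
python3 -m creep '[[[7,-2.5,0],[0,0,0],0],[[0,0,15],[0,0,0],0],[[0,0,15],[0,0,0],0],[[0,0,15],[0,0,0],0],[[0,0,10],[0,0,0],0],[[0,0,6],[0,0,0],0],[[0,0,0],[0,0,0],0],[[0,0,0],[0,0,0],0]]'
python3 - <<'E'
from h import *
import pickle
s=telemetry.sense();p=s['position'];print(p,s['orientation'])
for n in('wrist','top'):
    c=cam(n);cv2.imwrite(f'pics/{n}3.png',c['color']);pickle.dump(c,open(n+'3.pkl','wb'))
w=cv2.imread('pics/wrist3.png')[80:340,200:440]; cv2.imwrite('pics/near3.png',cv2.resize(w,None,fx=2.2,fy=2.2,interpolation=cv2.INTER_CUBIC))
E
```

```text
clock: 6.68
position: [0.5047, 0.0415, 0.1278]
orientation: [3.141, -0.001, 0.15]
contact_force: [0.2, 0.4, -0.8]
finger_gap: 0.0183
grasp_force: 58.6
[0.504675   0.04146305 0.12780395] [ 3.14145289e+00 -9.87777889e-04  1.50103902e-01]
```

View pics/near3.png

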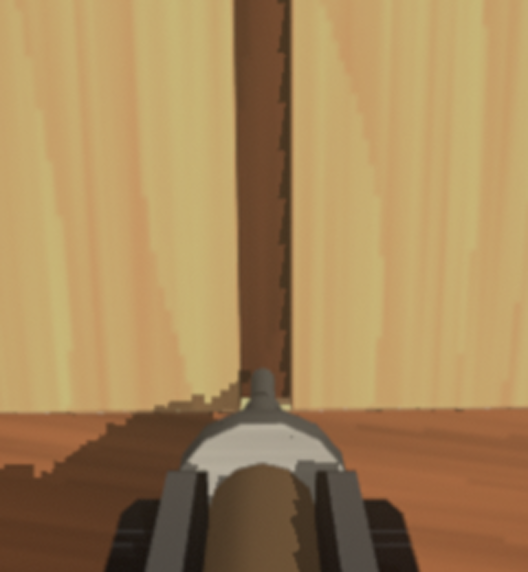

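The tip (crop (262,372)) is centred in the seam (edges 240–290, centre 265). The panel edge is at crop row 408. Now a check along x.

```bash
python3 - <<'E'
from h import *
import pickle
c=pickle.load(open('wrist3.pkl','rb'));s=telemetry.sense();p=s['position'];Rm=R.from_euler('xyz',s['orientation']).inv()
t=atz(c,200+262/2.2,80+371/2.2,p[2]-.0796);e=atz(c,200+265/2.2,80+408/2.2,.034);g=atz(c,200+264/2.2,80+50/2.2,.034)
print(t,p,(Rm.apply(e-t)*1000).round(1),(Rm.apply(g-t)*1000).round(1))
E
```

```text
[0.50359122 0.03924886 0.0483792 ] [0.50476402 0.04147873 0.1279792 ] [-16.3   0.9  14.4] [79.3  0.6 14.5]
```

```bash
python3 -m creep '[[[0,0.5,5],[0,0,0],0],[[0,0,4],[0,0,0],0],[[0,0,4],[0,0,0],0],[[0,0,4],[0,0,0],0],[[0,0,3],[0,0,0],0],[[0,0,0],[0,0,0],0],[[0,0,0],[0,0,0],0],[[0,0,0],[0,0,0],0]]'
python3 - <<'E'
from h import *
s=telemetry.sense();print(s['position'],s['orientation'],s['contact_force'])
E
```

```text
clock: 7.78
position: [0.5045, 0.041, 0.1075]
orientation: [3.142, -0.0, 0.15]
contact_force: [-0.2, -0.8, -0.8]
finger_gap: 0.0185
grasp_force: 58.6
[0.50446597 0.0409655  0.10750326] [ 3.14153407e+00 -4.22301333e-04  1.50103950e-01] [-0.19594502 -0.80490457 -0.79116498]
```

```bash
python3 -m creep '[[[3.75,0,0],[0,0,0],0],[[3.75,0,0],[0,0,0],0],[[3.75,0,0],[0,0,0],0],[[3.75,0,0],[0,0,0],0],[[3.75,0,0],[0,0,0],0],[[3.75,0,0],[0,0,0],0],[[3.75,0,0],[0,0,0],0],[[3.75,0,0],[0,0,0],0],[[3.75,0,0],[0,0,0],0],[[3.75,0,0],[0,0,0],0],[[3.75,0,0],[0,0,0],0],[[3.75,0,0],[0,0,0],0]]'
python3 - <<'E'
from h import *
c=cam('wrist');cv2.imwrite('pics/wmid.png',c['color'])
w=c['color']
for v in(60,140,200): print(v,[int(x) for x in w[v,300:336].sum(1)])
E
```

```text
clock: 9.28
position: [0.549, 0.0477, 0.1073]
orientation: [3.142, 0.0, 0.15]
contact_force: [-0.1, -0.3, -0.6]
finger_gap: 0.0187
grasp_force: 58.6
60 [468, 469, 469, 467, 468, 469, 467, 469, 467, 467, 467, 468, 467, 467, 467, 469, 469, 468, 467, 469, 468, 467, 469, 468, 467, 467, 467, 467, 467, 467, 467, 467, 468, 466, 468, 468]
140 [465, 470, 460, 408, 277, 201, 192, 188, 191, 192, 192, 197, 201, 205, 208, 208, 212, 212, 215, 216, 217, 219, 223, 222, 223, 212, 168, 154, 147, 146, 149, 231, 377, 445, 454, 446]
200 [462, 464, 467, 463, 419, 293, 203, 188, 192, 195, 199, 205, 205, 207, 210, 212, 212, 214, 216, 218, 217, 215, 218, 218, 221, 221, 214, 173, 153, 151, 155, 226, 370, 441, 456, 454]
```

The seam centre is at about column 318, the tip at 319, and there is no contact force. I continue.

```bash
python3 -m creep '[[[3.75,0,0],[0,0,0],0],[[3.75,0,0],[0,0,0],0],[[3.75,0,0],[0,0,0],0],[[3.75,0,0],[0,0,0],0],[[3.75,0,0],[0,0,0],0],[[3.75,0,0],[0,0,0],0],[[3.75,0,0],[0,0,0],0],[[3.75,0,0],[0,0,0],0],[[3.75,0,0],[0,0,0],0],[[3.75,0,0],[0,0,0],0],[[3.75,0,0],[0,0,0],0],[[3.75,0,0],[0,0,0],0]]' && python3 -m creep '[[[3.75,0,0],[0,0,0],0],[[3.75,0,0],[0,0,0],0],[[3.75,0,0],[0,0,0],0],[[3.75,0,0],[0,0,0],0],[[3.75,0,0],[0,0,0],0],[[3.75,0,0],[0,0,0],0],[[3.75,0,0],[0,0,0],0],[[3.75,0,0],[0,0,0],0],[[3.75,0,0],[0,0,0],0],[[3.75,0,0],[0,0,0],0],[[3.75,0,0],[0,0,0],0],[[0,0,0],[0,0,0],0]]'
python3 - <<'E'
from h import *
s=telemetry.sense();print(s['position'],s['orientation'],s['contact_force'],np.linalg.norm(s['position'][:2]-[.50447,.04097]))
c=cam('wrist');cv2.imwrite('pics/wfar.png',c['color']);w=c['color']
print([int(x) for x in w[120:260:4,280:300].sum(2).mean(1)])
print([int(x) for x in w[238:300:2,319].astype(int).sum(1)])
E
```

```text
clock: 10.82
position: [0.5935, 0.0545, 0.1073]
orientation: [-3.142, 0.0, 0.15]
contact_force: [0.4, -0.1, -0.1]
finger_gap: 0.0186
grasp_force: 58.6
clock: 12.32
position: [0.6344, 0.0606, 0.1073]
orientation: [3.142, -0.0, 0.15]
contact_force: [0.5, -0.4, -1.1]
finger_gap: 0.0188
grasp_force: 58.6
[0.63437996 0.06063815 0.10732653] [ 3.14159010e+00 -2.00320230e-04  1.50103588e-01] [ 0.4593095  -0.4199358  -1.06777109] 0.13139039130167918
[308, 319, 326, 317, 317, 311, 308, 313, 310, 310, 303, 312, 317, 315, 314, 309, 280, 348, 489, 482, 471, 472, 475, 485, 489, 486, 240, 244, 335, 466, 468, 467, 467, 468, 467]
[224, 222, 222, 221, 224, 242, 248, 245, 245, 245, 241, 242, 246, 247, 233, 241, 248, 349, 501, 480, 469, 475, 480, 486, 489, 482, 352, 232, 234, 231, 235]
```

```bash
python3 -m creep '[[[0,0,-4],[0,0,0],0],[[0,0,-5],[0,0,0],0],[[0,0,-7],[0,0,0],0],[[0,0,-15],[0,0,0],0],[[0,0,-25],[0,0,0],0],[[0,0,-25],[0,0,0],0],[[0,0,0],[0,0,0],0],[[-20,40,0],[0,0,0],0],[[-20,40,0],[0,0,0],0],[[-20,40,0],[0,0,0],0],[[-20,40,0],[0,0,0],0],[[-20,40,0],[0,0,0],0]]' && python3 -m creep '[[[-20,40,0],[0,0,0],0],[[-20,40,0],[0,0,0],0],[[-20,30,0],[0,0,0],0],[[-20,30,0],[0,0,0],0],[[-11,17,0],[0,0,0],0],[[0,0,0],[0,0,0],0],[[0,0,0],[0,0,0],0]]'
python3 - <<'E'
from h import *
import pickle
print(telemetry.sense()['orientation'],rel([.4991,-.3215,.0896]),rel([.497,-.322,.0896]))
c=cam('wrist');cv2.imwrite('pics/wrest.png',c['color']);pickle.dump(c,open('wrest.pkl','wb'))
cv2.imwrite('pics/wrestc.png',cv2.resize(c['color'][120:360,180:460],None,fx=2.2,fy=2.2))
E
```

```text
clock: 13.88
position: [0.5639, -0.1532, 0.1873]
orientation: [-3.141, 0.001, 0.15]
contact_force: [0.4, 0.2, -0.0]
finger_gap: 0.0188
grasp_force: 58.7
clock: 14.75
position: [0.4988, -0.3201, 0.188]
orientation: [-3.141, -0.0, 0.15]
contact_force: [0.5, 0.1, -0.3]
finger_gap: 0.0186
grasp_force: 58.7
[-3.14062584e+00 -2.68196900e-05  1.50321073e-01] [ 0.1  1.6 98.4] [-2.1  1.7 98.4]
```

View pics/wrestc.png

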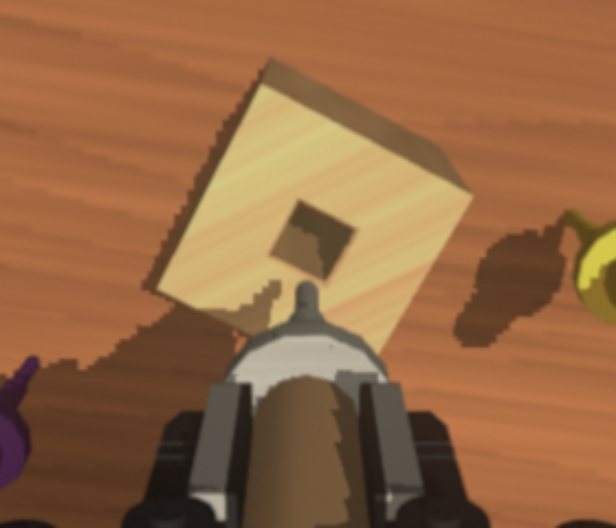

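The hole centre is at crop (312,242) and the tip at (307,284). Next, the offset between them.

```bash
python3 - <<'E'
from h import *
import pickle
c=pickle.load(open('wrest.pkl','rb'));s=telemetry.sense();p=s['position'];Rm=R.from_euler('xyz',s['orientation']).inv()
t=atz(c,180+307/2.2,120+284/2.2,p[2]-.0796);h=atz(c,180+312/2.2,120+242/2.2,.072)
print(t,h,(Rm.apply(h-t)*1000).round(1))
E
```

```text
[ 0.49738397 -0.32252095  0.10848316] [ 0.49740821 -0.32413256  0.072     ] [-0.2  1.6 36.5]
```

```bash
python3 -m creep '[[[-0.3,1.6,5],[0,0,0],0],[[0,0,10],[0,0,0],0],[[0,0,10],[0,0,0],0],[[0,0,8],[0,0,0],0],[[0,0,8],[0,0,0],0],[[0,0,8],[0,0,0],0],[[0,0,8],[0,0,0],0],[[0,0,8],[0,0,0],0],[[0,0,8],[0,0,0],0],[[0,0,8],[0,0,0],0],[[0,0,0],[0,0,0],0]]' && python3 -m creep '[[[0,0,6],[0,0,0],0],[[0,0,5],[0,0,0],0],[[0,0,3],[0,0,0],0],[[0,0,2],[0,0,0],0],[[0,0,0],[0,0,0],0],[[0,0,0],[0,0,0],0]]'
```

```text
clock: 16.18
position: [0.4979, -0.3222, 0.1062]
orientation: [-3.14, 0.001, 0.15]
contact_force: [-0.2, -0.4, -0.5]
finger_gap: 0.0187
grasp_force: 58.7
clock: 16.92
position: [0.4986, -0.3227, 0.0915]
orientation: [3.141, -0.0, 0.15]
contact_force: [0.8, 0.2, -0.3]
finger_gap: 0.0184
grasp_force: 58.7
```

```bash
python3 -m creep '[[[0,0,1.2],[0,0,0],0],[[0,0,0],[0,0,0],0],[[0,0,0],[0,0,0],22],[[0,0,0],[0,0,0],26],[[0,0,0],[0,0,0],32],[[0,0,0],[0,0,0],45],[[0,0,0],[0,0,0],50],[[0,0,0],[0,0,0],50],[[0,0,0],[0,0,0],50]]' && python3 -m creep '[[[0,0,-5],[0,0,0],50],[[0,0,-15],[0,0,0],50],[[0,0,-25],[0,0,0],50],[[0,0,-30],[0,0,0],50],[[0,0,-25],[0,0,0],50],[[0,0,0],[0,0,0],50],[[0,0,0],[0,0,0],50]]'
python3 - <<'E'
from h import *
import pickle
c=cam('wrist');pickle.dump(c,open('w5.pkl','wb'))
d=cam('scene')
a=cv2.resize(c['color'][100:340,180:460],None,fx=1.9,fy=1.9);b=cv2.resize(d['color'][215:305,110:190],None,fx=3.2,fy=456/90,interpolation=cv2.INTER_CUBIC)
cv2.imwrite('pics/placed.png',np.hstack([a,b]))
E
```

```text
clock: 18.05
position: [0.4985, -0.3226, 0.0901]
orientation: [-3.142, 0.0, 0.15]
contact_force: [-0.1, -0.4, 0.1]
finger_gap: 0.0499
grasp_force: 0.0
clock: 18.92
position: [0.4982, -0.3224, 0.1898]
orientation: [-3.141, 0.0, 0.15]
contact_force: [0.3, -0.7, 0.2]
finger_gap: 0.0502
grasp_force: 0.0
```

View pics/placed.png

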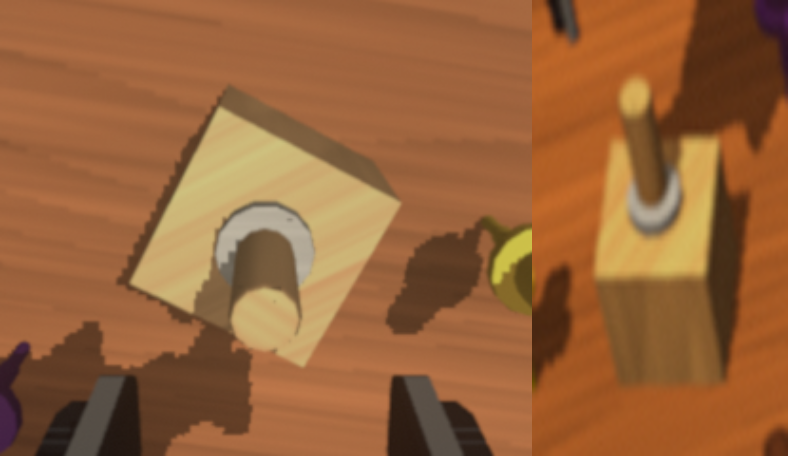

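The rake stands upright with its collar flat on the rest, and the fingers are clear. In clamp coordinates the handle and pointer agree at y ≈ -97.3 mm from the seam, and the mark is at about -162.8. The pull is therefore about 65.5 mm. I go above the handle.

```bash
python3 -m creep '[[[9,-18,0],[0,0,0],50],[[18,-40,0],[0,0,0],50],[[18,-40,0],[0,0,0],50],[[18,-40,0],[0,0,0],50],[[18,-40,0],[0,0,0],50],[[18,-40,0],[0,0,0],50],[[18,-35,0],[0,0,0],50],[[4,-9,0],[0,0,0],50],[[0,0,20],[0,0,0],50],[[0,0,0],[0,0,0],50],[[0,0,0],[0,0,0],50]]'
python3 - <<'E'
from h import *
import pickle
print(telemetry.sense()['orientation'],rel([.579,-.0455,.0555]))
c=cam('wrist');cv2.imwrite('pics/whand.png',c['color']);pickle.dump(c,open('whand.pkl','wb'))
E
```

```text
clock: 20.4
position: [0.5782, -0.0465, 0.1692]
orientation: [-3.141, 0.002, 0.149]
contact_force: [0.0, -0.1, -0.3]
finger_gap: 0.0498
grasp_force: 0.0
[-3.14131349e+00  1.74300025e-03  1.48508020e-01] [  1.2  -0.8 113.7]
```

View pics/whand.png

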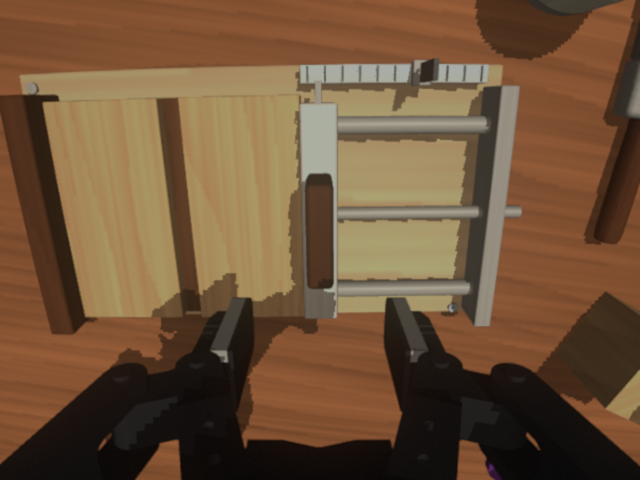

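The wrist view has the handle top at (319,230), between the fingers, the pointer tip at (318,83) and the mark blade at (430,72). I go down over the handle and close.

```bash
python3 -m creep '[[[1,-0.5,20],[0,0,0],50],[[0,0,25],[0,0,0],50],[[0,0,25],[0,0,0],50],[[0,0,20],[0,0,0],50],[[0,0,15],[0,0,0],50],[[0,0,7],[0,0,0],50],[[0,0,0],[0,0,0],50],[[0,0,0],[0,0,0],30],[[0,0,0],[0,0,0],0],[[0,0,0],[0,0,0],0],[[0,0,0],[0,0,0],0],[[0,0,0],[0,0,0],0]]'; python3 -m creep '[[[0,0,0],[0,0,0],0],[[0,0,0],[0,0,0],0]]'
python3 - <<'E'
from h import *
import pickle
s=telemetry.sense();print(s['position'],s['orientation'],s['contact_force'])
c=cam('top');cv2.imwrite('pics/top6.png',c['color'])
E
```

```text
clock: 21.95
position: [0.581, -0.0464, 0.0594]
orientation: [3.139, -0.002, 0.151]
contact_force: [0.2, -5.1, 1.9]
finger_gap: 0.0151
grasp_force: 59.6
clock: 22.2
position: [0.581, -0.0464, 0.0594]
orientation: [3.139, -0.002, 0.151]
contact_force: [0.4, -4.5, 1.6]
finger_gap: 0.0149
grasp_force: 59.6
[ 0.58102596 -0.04641878  0.05941464] [ 3.13860248e+00 -2.15953856e-03  1.51374436e-01] [ 0.39571375 -4.50600183  1.56448699]
```

Gripped. I pull 60 mm, then look.

```bash
python3 -m creep '[[[0,3,0],[0,0,0],0],[[0,6,0],[0,0,0],0],[[0,6,0],[0,0,0],0],[[0,6,0],[0,0,0],0],[[0,6,0],[0,0,0],0],[[0,6,0],[0,0,0],0],[[0,6,0],[0,0,0],0],[[0,6,0],[0,0,0],0],[[0,6,0],[0,0,0],0],[[0,6,0],[0,0,0],0],[[0,3,0],[0,0,0],0],[[0,0,0],[0,0,0],0]]'; python3 -m creep '[[[0,0,0],[0,0,0],0],[[0,0,0],[0,0,0],0]]'
python3 - <<'E'
from h import *
import pickle
s=telemetry.sense();d=s['position']-[.58103,-.04642,.0594];print(s['position'],s['orientation'],s['contact_force'],'pull',(.1494*d[0]-.9888*d[1]))
c=cam('wrist');pickle.dump(c,open('w7.pkl','wb'));t=cam('top');pickle.dump(t,open('t7.pkl','wb'))
sc=cam('scene')
cv2.imwrite('pics/w7f.png',c['color'])
a=cv2.resize(c['color'][0:200,220:480],(520,400));b=cv2.resize(t['color'][185:235,320:420],(520,200)[::1],interpolation=cv2.INTER_CUBIC)
e=cv2.resize(sc['color'][255:330,215:285],(280,300),interpolation=cv2.INTER_CUBIC);e=np.vstack([e,np.zeros((300,280,3),np.uint8)])
cv2.imwrite('pics/pull.png',np.hstack([np.vstack([a,b]),e]))
E
```

```text
clock: 23.75
position: [0.5901, -0.1025, 0.0594]
orientation: [-3.14, -0.003, 0.15]
contact_force: [1.0, 7.8, 5.2]
finger_gap: 0.0148
grasp_force: 60.2
clock: 24.0
position: [0.59, -0.1023, 0.0594]
orientation: [-3.14, -0.003, 0.15]
contact_force: [0.2, 7.3, 4.7]
finger_gap: 0.015
grasp_force: 60.2
[ 0.59003173 -0.10230646  0.05938524] [-3.13953931e+00 -2.56965302e-03  1.50372424e-01] [0.24946017 7.31703579 4.71019573] pull 0.05660538704332181
```

View pics/pull.png

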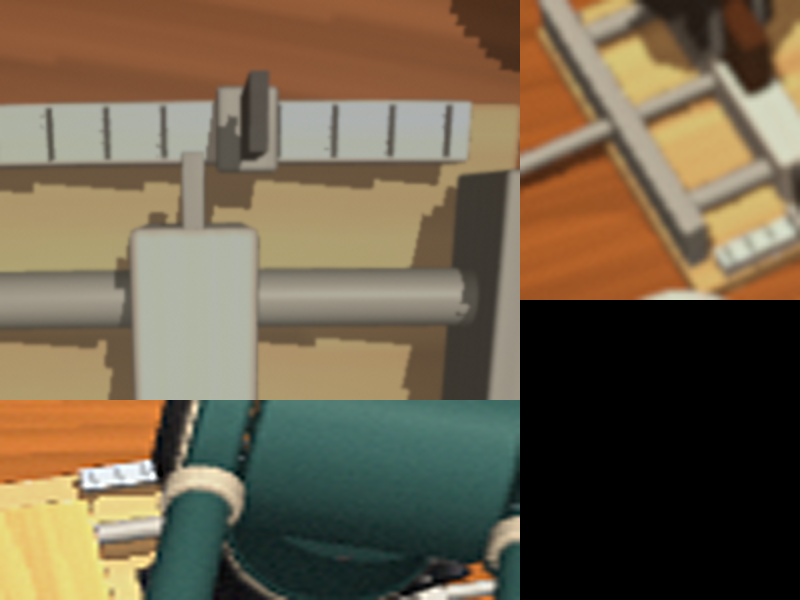

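In the crop the pointer tip is at (192,153) and the blade's top strip is centred at about (259,105), 250–268 wide. The foot spans 216–278 (centre 247). Now the remaining gap.

```bash
python3 - <<'E'
from h import *
import pickle
c=pickle.load(open('w7.pkl','rb'));th=.15
y=lambda u,v,z:(lambda p:(-np.sin(th)*p[0]+np.cos(th)*p[1])*1000)(atz(c,220+u/2,v/2,z))
print('ptr',y(192,155,.043),'blade top',y(258,100,.063),y(249,100,.063),y(268,100,.063),'foot',[ (y(217,130,z)+y(277,130,z))/2 for z in(.02,.03,.036)],'bar',y(132,235,.047)/2+y(257,235,.047)/2)
w=c['color'].astype(int).sum(2)
for v in(38,45,55,65,72): print(v,w[v,325:362].tolist())
E
```

```text
ptr -190.03628493827443 blade top -200.38466542089662 -198.99151854004583 -201.9330524261575 foot [np.float64(-201.17334328988147), np.float64(-200.6094165787793), np.float64(-200.27106055211806)] bar -190.47842234813544
38 [287, 287, 287, 287, 291, 289, 291, 293, 290, 292, 291, 292, 290, 292, 293, 292, 291, 286, 244, 193, 211, 240, 246, 243, 246, 245, 246, 243, 248, 267, 286, 295, 294, 297, 294, 295, 295]
45 [264, 264, 259, 270, 347, 403, 436, 443, 451, 451, 451, 451, 451, 455, 451, 399, 246, 130, 116, 159, 215, 244, 246, 245, 245, 243, 244, 241, 270, 368, 455, 466, 429, 354, 293, 277, 280]
55 [493, 355, 281, 258, 340, 410, 443, 454, 458, 462, 461, 458, 457, 457, 408, 248, 129, 117, 125, 160, 212, 242, 245, 245, 245, 245, 245, 243, 278, 373, 454, 461, 419, 329, 284, 405, 506]
65 [352, 304, 286, 229, 227, 242, 248, 251, 251, 254, 252, 256, 328, 437, 414, 251, 131, 120, 129, 175, 237, 250, 246, 245, 242, 246, 245, 248, 281, 372, 445, 448, 410, 330, 283, 398, 505]
72 [300, 303, 286, 231, 230, 246, 250, 255, 255, 256, 254, 251, 253, 249, 231, 168, 131, 126, 134, 176, 236, 251, 247, 249, 249, 247, 246, 252, 296, 381, 442, 440, 399, 332, 304, 410, 502]
```

```bash
python3 -m creep '[[[0,2,0],[0,0,0],0],[[0,3,0],[0,0,0],0],[[0,3,0],[0,0,0],0],[[0,2,0],[0,0,0],0],[[0,0,0],[0,0,0],0],[[0,0,0],[0,0,0],0],[[0,0,0],[0,0,0],0]]'
python3 - <<'E'
from h import *
c=cam('wrist')
cv2.imwrite('pics/final.png',cv2.resize(c['color'][20:140,240:400],None,fx=4,fy=4,interpolation=cv2.INTER_CUBIC))
w=c['color'].astype(int).sum(2)
E
```

```text
clock: 25.02
position: [0.5916, -0.112, 0.0594]
orientation: [-3.139, -0.003, 0.15]
contact_force: [0.7, 8.6, 5.6]
finger_gap: 0.0153
grasp_force: 60.3
```

View pics/final.png

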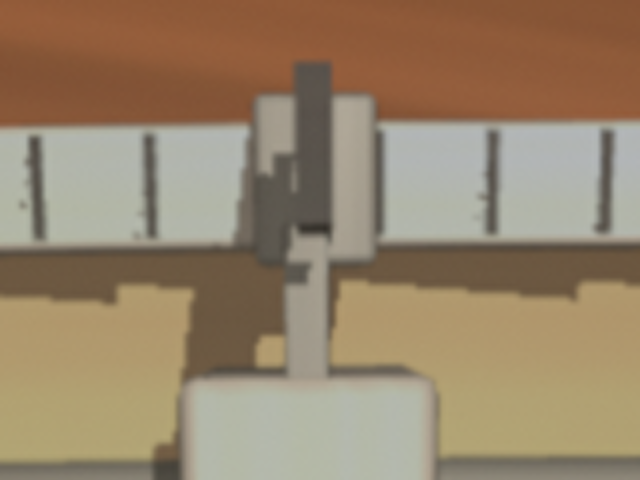

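The pointer (column 308) is level with the blade (column 313), about 0.5 mm apart. I hold briefly, then hand in.

```bash
python3 -m creep '[[[0,0,0],[0,0,0],0],[[0,0,0],[0,0,0],0],[[0,0,0],[0,0,0],0],[[0,0,0],[0,0,0],0]]'; python3 -c "
from workcell import arm
print(arm.close_job())"
```

```text
clock: 25.58
position: [0.5916, -0.112, 0.0594]
orientation: [-3.139, -0.003, 0.15]
contact_force: [0.5, 7.5, 5.2]
finger_gap: 0.0153
grasp_force: 60.3
the job is handed in; nothing more can be done
None
```

I ran the rake the length of the seam at about 3 cm/s, stood it back in its rest, and handed the job in at 25.6 s still holding the jaw about 0.5 mm from the mark; the hand-in gave no verdict.

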